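Tip the drainage pebbles into the blue pot under the low shelf

TASK

Carry the steel scoop with its three pebbles in under the low shelf and tip all three pebbles out of it into the blue pot, without knocking against the shelf or taking the pebbles in the fingers. Then lay the empty scoop down flat on the stone top. Leave the pots standing where they are, and disturb nothing else.

Things in the scene. Friction and masses are not known exactly. Their poses are not given: they have to be found in the camera images.
- scoop: Stainless steel scoop, 220 mm long, 0.2 kg. Origin: middle of the bowl, on its underside; x from handle to mouth, z up. Bowl 60 mm wide, x = -50 to +70 mm: 3 mm flat floor to x = +30, then (mouth end, open) a lip rising at 20 deg. Walls 34 mm tall (31 at the mouth). Starts flat on the stone, the three pebbles in it. Pebbles roll out once it is tipped well past 20 deg, mouth down.
- scoop_grip (a point): Centre of the scoop's straight level handle, 130 mm behind its origin (-x), 28 mm above its underside: a good place to pinch. The handle is 16 mm wide (y), 14 mm tall and runs from x = -50 to -150 mm.
- scoop_lip (a point): Middle of the pouring edge of the scoop: 70 mm ahead of its origin, 16.5 mm above its underside.
- pebble1: Round grey stone pebble, 26 mm across, about 24 g; origin at its centre. Starts in the scoop's bowl.
- pebble2: Round grey stone pebble, 26 mm across, about 24 g; origin at its centre. Starts in the scoop's bowl.
- pebble3: Round grey stone pebble, 26 mm across, about 24 g; origin at its centre. Starts in the scoop's bowl.
- pot_blue: Bright blue glazed clay pot, loose, 0.4 kg, empty: 85 mm high, base 72 mm across, rim 106 mm across outside and 96 mm inside, inner floor 6 mm above its underside. Origin under its centre, z up. It is one of the two front pots on the turntable, under the shelf.
- pot_blue_rim (a point): Centre of the blue pot's mouth, level with the top of its rim (85 mm above its underside).
- pot_front: Bare terracotta pot, same shape and size, the other of the two front pots. To be left alone.
- turntable: White ceramic turntable, 280 mm across, 20 mm high, locked (it does not turn); origin under its centre. The blue pot and a terracotta one stand loose on its front half; a third pot, terracotta, same size, is fixed on its back half.
- shelf: Fixed slatted timber shelf over the pots. Origin: centre of its underside; x points away from its front. It reaches from x = -150 mm (front edge, robot's side) to +150 mm and 165 mm to each side; slats 18 mm thick, 28 mm wide, 40 mm gaps; along the front edge a board stands up to 82 mm above the underside. Its underside is 102 to 118 mm above the pots' rims.
- niche: Fixed whitewashed niche: two upright cheeks, 300 mm deep (x), 30 mm thick, 285 mm high, their inner faces 165 mm to each side of the origin (y), open in front (-x) and behind. Origin on the stone, midway between the cheeks; the shelf spans them.
- cloche: Glass cloche (bell with a knob), 100 mm across, 136 mm tall, loose on top of the shelf; origin under its centre. Fragile, to be left alone.
- mister: Green plastic mister bottle, 76 mm across, 190 mm tall, loose; origin under its centre. To be left alone.
- clip: Wooden spring clip, 85 by 28 by 21 mm, lying on the stone; origin under its centre. To be left alone.
- trowel: Hand trowel, 290 mm long, lying on the stone; origin on its underside near its middle, x towards the blade. To be left alone.
- saucers: Two stacked terracotta saucers, 120 mm across, 24 mm high; origin under the centre. To be left alone.
Things that resemble listed ones, but are neither listed nor needed, are in the scene too. There is more than one size of the pot_blue; the one meant has the size given above.

How it is judged:
By the outcome, as a careful person would: the job done as asked, in the order asked, and still so for the second after the job is handed in, with the robot touching nothing.
It also fails if it takes over 72 s, if anything falls off the work surface, if the arm or the gripper's body presses on something with over 40 N, if the wrist force passes 120 N, or if a joint passes its speed limit or range.

ROBOT

A 6-joint arm with a two-finger parallel gripper is mounted at the origin on the work surface. World frame = base frame: x ahead of the robot, y to its left, z up, the work surface at z = 0. Lengths are in m, angles in rad, forces in N, time in s.
With the tool pointing down it reaches from about 0.2 to 0.875 m from the base axis. Payload 3.4 kg.
Tool frame: the origin (TCP) lies at the very end of the fingers, on their centre line; the grasp point (between the pads) lies 19 mm behind it; z points along the fingers, y is the line along which they close (so a half turn about z gives the same grasp; the last joint's range is limited). The gripper opens to 94 mm and grips with 3 to 60 N. Pads are 16 mm wide; open, the fingers measure 119 mm over their backs; the gripper's body (75 mm by 177 mm) begins 78 mm behind the grasp point.
Start: joints at [-1.371, 0.276, 1.505, -0, 1.361, -0.121], TCP at [0.181, -0.546, 0.205] pointing down, gripper open.
Joint ranges: [-2.89, 2.89], [-0.75, 2.08], [0.22, 2.7], [-1.18, 4.32], [0.11, 2.71], [-2.7, 2.7]. Speed limits (rad/s): [2.57, 2.57, 3.14, 3.14, 3.14, 3.14].

INTERFACE

Orientations are given as a rotation vector (axis times angle).
In Python, from station import sensors, eyes, order, spotter gives the robot as it stands.
- The arm moves only by the tool play_rows, never from a script. Its argument "steps" is a list of rows, each a list of 3 entries, a list of its own where there are three numbers: the closure, from 0 (fully open) to 1 (shut), then the shift along the tool's x, y, z in cm, then the turn about the tool's z in degrees. In form: [[hand, [x, y, z], spin], ...]. A call has 1 to 12 rows; each row is the pose to reach, as a shift and turn from the pose commanded when the call began, along the tool's axes at that moment; what a row does not reach only later rows make up. A row lasts 1/12 s, in which the tool goes at most 41.7 mm and 7.16 degrees, less where a joint would pass 70% of its speed; a pose out of reach is approached as far as the arm can. A call with a gripper value outside its range is refused whole. The fingers move at their own pace and stop on an object; "squeeze" is the grip in N (left out, the last holds). Time passes only in rows, so rows that repeat a pose let the fingers close. It gives the time, the measured TCP pose, the force, the opening and the grip force at its end, in the units of the state.
- sensors.get_obs(): the state, without advancing time (a new reading comes with each control period).
- eyes.capture(name): name is "scene" or "side" or "wrist"; returns the picture (400x640x3 uint8, blue, green, red); there is no depth.
- eyes.get_calibration(name): a dict with "mtx" (3x3 intrinsics, pixels), "R" (3x3) and "t" (3): a world point X has camera coordinates R X + t; the wrist camera has in their place "hand_eye" (4x4, takes a point from camera to tool coordinates, whose origin is the TCP and whose axes are the flange's). Camera axes: x right, y down, z forward; pixel columns grow to the right and rows downward; lengths in m; the calibration is good to about 2 mm. A picture is of the moment at which its call begins: read the wrist's pose just before it. get_calibration takes no time and is no camera call.
- order.close_job(): hands the job in; it is judged then, once.
Trained networks look in the newest picture that a camera, given by its name, has taken for a name from the list of things; names that differ only in an ending like _2 or _b are one class to them, and where a whole thing is asked for, a point or a joint stands for the part that bears it (a point fixed in the world has none). Each returns a list of dicts, best first, with "score" (0 to 1); they miss things now and then, are a little off and sometimes report something else, mostly with a low value. They report only what shows in the picture. A call takes as long as a camera call. They do not tell look-alikes from the thing itself.
- spotter.recognise(camera, target): "location" ([column, row] as shares, 0 to 1, of the picture: columns of its width, rows of its height, amid what is visible of it).
The state is a dict: "clock": time; "joint_pos": joint angles; "dq": joint speeds; "tau": joint torques, N m; "tool_pos": TCP position; "tool_rot": TCP orientation; "force": force on the tool from outside, world axes, zero at the start; "wrist_torque": the same for the moment, N m; "width": finger opening in m; "grip_force": force on a finger pad.
Only numpy, scipy, OpenCV 4.12 (cv2) and the standard library are available. Lean on these libraries where they do the work, as an engineer would, in place of code of your own. Each camera call takes 0.05 s, during which the arm holds its last target. There are 200 camera calls.

## Working session

There is one attempt and no reset: what is moved stays moved. The work goes in short steps, Python scripts to look and compute and a tool call to move; the robot and the scene stay as the last step left them, time stands still between calls to the robot, and variables do not carry over. Pictures are saved under pics/ and viewed, at most 10 in all, crops included, and the job is handed in when it is done.

Besides the shell and the picture viewer there is one more tool, called after ">>>" by a JSON object that holds its "method" and its "body". play_rows: Moves the arm, as the interface text tells. Its arguments: {"type":"object","properties":{"steps":{"type":"array","items":{"type":"array"}},"squeeze":{"type":"number"}},"required":["steps"]}

```bash
mkdir -p pics; ls; python3 - <<'E'
from station import sensors, eyes, order, spotter
import cv2,numpy as np
for n in ("scene","side"):
    cv2.imwrite(f"pics/{n}0.png",eyes.capture(n))
    c=eyes.get_calibration(n); print(n,{k:np.round(v,4).tolist() for k,v in c.items()})
    for t in ("scoop","scoop_grip","scoop_lip","pot_blue","pot_blue_rim","turntable","shelf","pebble1","niche"):
        print(t,[(round(d['score'],2),round(d['location'][0]*640),round(d['location'][1]*400)) for d in spotter.recognise(n,t)][:4])
print(eyes.get_calibration("wrist")); print(sensors.get_obs())
E
```

```text
pics
scene {'mtx': [[450.9619, 0.0, 314.913], [0.0, 450.9619, 198.429], [0.0, 0.0, 1.0]], 'R': [[0.877, 0.4803, 0.0112], [0.4093, -0.7348, -0.5409], [-0.2516, 0.4789, -0.841]], 't': [-0.4382, -0.2005, 1.8328]}
scoop [(0.58, 288, 304)]
scoop_grip [(0.81, 282, 295)]
scoop_lip [(0.9, 286, 301)]
pot_blue [(0.65, 352, 277), (0.64, 376, 180)]
pot_blue_rim [(0.56, 353, 275)]
turntable [(0.78, 399, 202)]
shelf [(0.57, 367, 169)]
pebble1 [(0.58, 283, 301), (0.46, 287, 295), (0.45, 280, 293), (0.34, 377, 208)]
niche [(0.89, 377, 210), (0.2, 288, 303)]
side {'mtx': [[393.0318, 0.0, 319.8075], [0.0, 393.0318, 198.0162], [0.0, 0.0, 1.0]], 'R': [[-0.9458, 0.3246, 0.005], [0.2708, 0.7971, -0.5397], [-0.1792, -0.5091, -0.8418]], 't': [0.5312, -0.018, 1.6057]}
scoop [(0.58, 288, 157)]
scoop_grip [(0.72, 281, 158), (0.64, 278, 124)]
scoop_lip [(0.89, 282, 155)]
pot_blue [(0.91, 302, 267), (0.81, 245, 176), (0.68, 338, 327), (0.53, 404, 325)]
pot_blue_rim [(0.84, 335, 325), (0.8, 248, 174), (0.74, 300, 264), (0.26, 281, 158)]
turntable [(0.86, 257, 265), (0.17, 285, 275)]
shelf [(0.78, 296, 231)]
pebbl
[... 541 characters left out ...]
00]])}
{'clock': 1.0, 'joint_pos': array([-1.37099168e+00,  2.75896953e-01,  1.50491027e+00,  2.03425024e-05,
        1.36071797e+00, -1.21008990e-01]), 'dq': array([-5.46498152e-04,  9.08615904e-05,  1.31875459e-03, -1.25885794e-03,
        6.23050197e-04,  2.47630531e-03]), 'tau': array([-1.34731050e-03, -4.04472399e+01, -2.37503976e+01,  7.03548803e-02,
        2.48848647e-02,  5.36764105e-06]), 'tool_pos': array([ 0.1813219 , -0.54568705,  0.20549065]), 'tool_rot': array([3.10119740e+00, 5.01757387e-01, 3.54002538e-05]), 'force': array([-0.16005125, -0.70266293,  0.14057567]), 'wrist_torque': array([ 0.07463061, -0.03198321,  0.03467154]), 'grip_force': 0.0, 'width': 0.09386071960499454}
```

View pics/scene0.png

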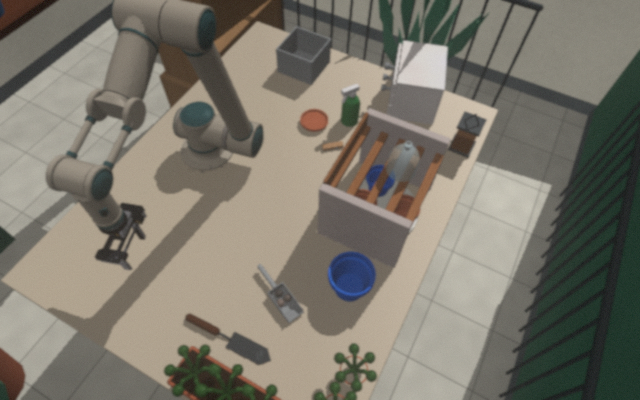

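View pics/side0.png

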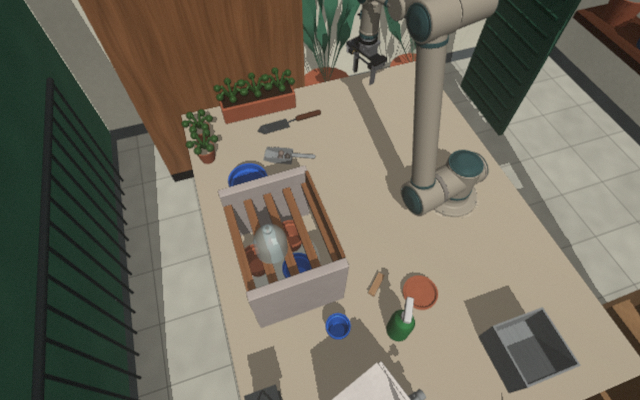

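```bash
python3 - <<'E'
import cv2,numpy as np
a=cv2.imread("pics/scene0.png");b=cv2.imread("pics/side0.png")
def c(im,x,y,w,h,W,H): return cv2.resize(im[y:y+h,x:x+w],(W,H),interpolation=cv2.INTER_CUBIC)
top=np.hstack([c(a,310,105,160,160,400,400),c(b,210,165,160,160,400,400)])
bot=np.hstack([c(a,230,255,160,80,400,200),c(b,210,125,160,80,400,200)])
cv2.imwrite("pics/m1.png",np.vstack([top,bot]))
E
```

```text
(no output)
```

View pics/m1.png

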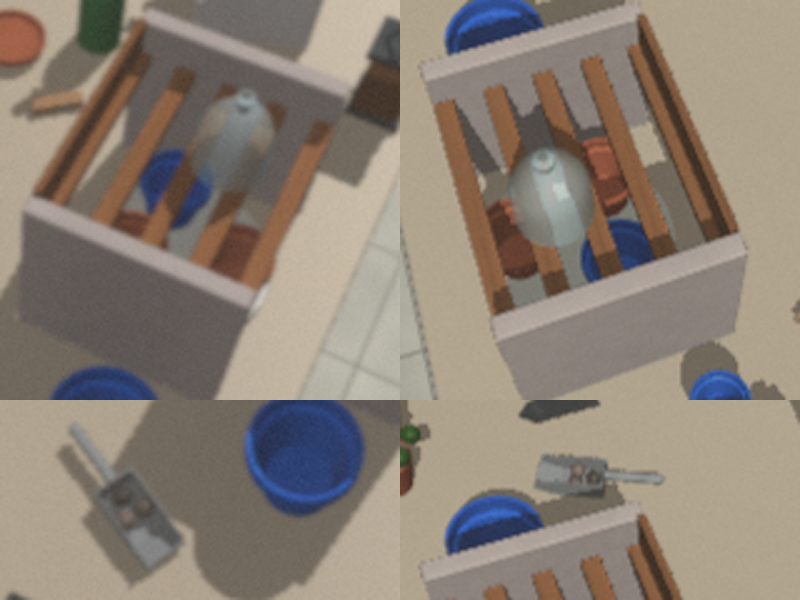

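```bash
cat > h.py <<'E'
import numpy as np, cv2
from scipy.optimize import least_squares
from scipy.spatial.transform import Rotation as Ro
from station import sensors, eyes, order, spotter
def cam(n,obs=None):
    c=eyes.get_calibration(n)
    if n!="wrist": return c["mtx"],c["R"],c["t"]
    T=np.eye(4);T[:3,:3]=Ro.from_rotvec(obs["tool_rot"]).as_matrix();T[:3,3]=obs["tool_pos"]
    M=np.linalg.inv(T@c["hand_eye"]); return c["mtx"],M[:3,:3],M[:3,3]
def proj(C,X):
    p=(np.atleast_2d(X)@C[1].T+C[2])@C[0].T; return p[:,:2]/p[:,2:]
def ray(C,uv,z):
    d=C[1].T@np.linalg.solve(C[0],[uv[0],uv[1],1]); o=-C[1].T@C[2]; return o+d*(z-o[2])/d[2]
def place(p,L):  # p=x,y,yaw
    L=np.atleast_2d(L);c,s=np.cos(p[2]),np.sin(p[2])
    return np.c_[p[0]+c*L[:,0]-s*L[:,1],p[1]+s*L[:,0]+c*L[:,1],L[:,2]]
E
python3 - <<'E'
from h import *
S=cam("scene");D=cam("side")
# order: outer/inner x front/back for -y cheek, then +y cheek
L=np.array([[x,y,.285] for y in(-.195,-.165,.165,.195) for x in(-.15,.15)])
ps=np.array([(22,210),(247,305),(35,198),(263,290),(143,22),(345,100),(147,10),(352,90)])/2.5+[310,105]
pd=np.array([(637,8),(422,65),(642,20),(428,82),(742,240),(493,322),(745,258),(497,342)])/2.5+[50,165]
f=lambda p:np.r_[proj(S,place(p,L))-ps,proj(D,place(p,L))-pd].ravel()
r=least_squares(f,[.7,0,0],loss="soft_l1");print("niche",r.x,np.degrees(r.x[2]));print(np.round(f(r.x).reshape(-1,2),1))
n=r.x
a=ray(S,np.array((175,185))/2.5+[310,105],.105)
b=ray(D,np.array((622,250))/2.5+[50,165],.105)
R=np.array([[np.cos(n[2]),-np.sin(n[2])],[np.sin(n[2]),np.cos(n[2])]])
for q in(a,b):print("pot",q,"local",R.T@(q[:2]-n[:2]))
for C,px in((S,[(75,28),(98,100),(180,145),(150,168),(128,72)]),):
    for q in px: print("scoop",ray(C,np.array(q)/2.5+[230,255],.035))
for q in [(660,78),(540,55),(535,87),(608,62),(603,97)]: print("side",ray(D,(q[0]/2.5+50,(q[1])/2.5+125),.035))
E
```

```text
niche [0.72026735 0.07965319 0.02509456] 1.4378121378069346
[[ 0.1 -0.9]
 [ 1.4  0.6]
 [-0.7 -3.1]
 [-1.4 -1.2]
 [-1.3 -1.7]
 [ 0.9 -1.7]
 [ 0.6 -2.5]
 [ 0.9 -3.9]
 [ 0.1 -3.1]
 [-1.9 -0.4]
 [ 1.1 -1.2]
 [-2.2  0.2]
 [-1.1 -3.3]
 [-2.  -1.3]
 [ 1.7 -1.4]
 [-0.9  0.8]]
pot [0.69454875 0.13245496 0.105     ] local [-0.0243856   0.05343047]
pot [0.68601602 0.14319838 0.105     ] local [-0.03264608  0.06438462]
scoop [ 0.47661866 -0.34379687  0.035     ]
scoop [ 0.55724702 -0.41503309  0.035     ]
scoop [ 0.67995139 -0.41548264  0.035     ]
scoop [ 0.66154845 -0.45940043  0.035     ]
scoop [ 0.57143335 -0.36312119  0.035     ]
side [ 0.4724354  -0.33611294  0.035     ]
side [ 0.65176606 -0.45006388  0.035     ]
side [ 0.67746102 -0.38521387  0.035     ]
side [ 0.54562265 -0.39774814  0.035     ]
side [ 0.57537334 -0.32829328  0.035     ]
```

>>> {"method": "play_rows", "body": {"steps": [[0, [3, -0.8, 0], 4], [0, [6.5, -1.6, 0], 8], [0, [10, -2.5, 0], 12], [0, [14, -3.5, 0], 17], [0, [18, -4.5, 0], 22], [0, [22, -5.5, 0], 27], [0, [26, -6.5, 0], 32], [0, [30, -7.5, 0], 37], [0, [33, -8.2, 0], 40], [0, [35, -8.7, 0], 42], [0, [35.5, -8.8, 0], 43], [0, [35.5, -8.8, 0], 43]]}}

```text
clock: 2.0
tool_pos: [0.4921, -0.3489, 0.2052]
tool_rot: [-3.07, 0.665, -0.0]
force: [0.4, -0.2, -0.3]
width: 0.0944
grip_force: 0.0
```

```bash
python3 - <<'E'
from h import *
o=sensors.get_obs(); im=eyes.capture("wrist"); cv2.imwrite("pics/w1.png",im)
print(o["clock"],o["tool_pos"],o["tool_rot"],o["joint_pos"])
S=cam("scene")
print("cloche knob", ray(S,np.array((245,97))/2.5+[310,105],.36))
for t in("scoop_grip","scoop_lip","pebble1"): print(t,[(round(d['score'],2),round(d['location'][0]*640),round(d['location'][1]*400)) for d in spotter.recognise("wrist",t)][:4])
E
```

```text
2.0 [ 0.49211128 -0.3489032   0.20524422] [-3.06995620e+00  6.65449924e-01 -4.16922743e-04] [-7.32314388e-01  3.18559164e-01  1.44322613e+00  4.36678374e-04
  1.37974652e+00  1.26531848e+00]
cloche knob [0.76003017 0.11528871 0.36      ]
scoop_grip [(0.74, 323, 67)]
scoop_lip [(0.61, 322, 66)]
pebble1 [(0.93, 326, 104), (0.67, 338, 80), (0.55, 311, 79)]
```

View pics/w1.png

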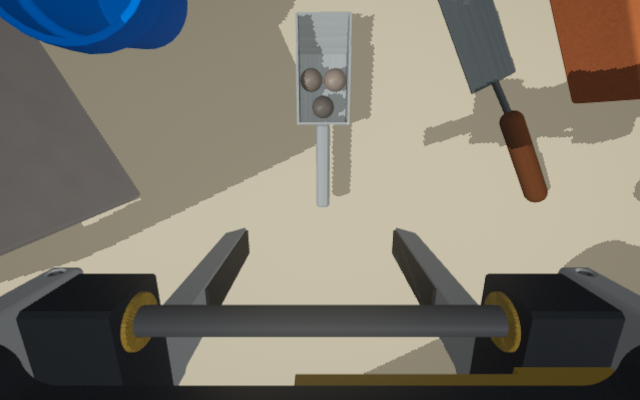

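```bash
python3 - <<'E'
from h import *
o=sensors.get_obs(); W=cam("wrist",o)
P={k:ray(W,uv,z) for k,uv,z in (("end",(322.5,206),.035),("start",(322.5,127),.035),("rl",(298,124),.034),("rr",(350,124),.034),("fl",(303,13),.044),("fr",(351,13),.044))}
for k,v in P.items(): print(k,v)
a=P["end"];b=P["start"];m=(P["fl"]+P["fr"])/2
print(np.linalg.norm(a-b),np.degrees(np.arctan2(*(b-a)[1::-1])),np.degrees(np.arctan2(*(m-a)[1::-1])),np.linalg.norm(m-a))
u=(m-a)[:2];u/=np.linalg.norm(u)
R=Ro.from_rotvec(o["tool_rot"]).as_matrix()
print("toolx yaw",np.degrees(np.arctan2(R[1,0],R[0,0])))
for back in(.015,.02): 
  g=np.r_[a[:2]+back*u,.009+0]; print("grip",back,g,"shift tool cm",100*R.T@(g-o["tool_pos"]))
E
```

```text
end [ 0.46377337 -0.3422358   0.035     ]
start [ 0.54966964 -0.38146781  0.035     ]
rl [ 0.56443043 -0.35728637  0.034     ]
rr [ 0.53950939 -0.41155715  0.034     ]
fl [ 0.66059226 -0.41022254  0.044     ]
fr [ 0.64019864 -0.45464613  0.044     ]
0.09443156099916052 -24.547938422250805 -25.795494645893616 0.20747186891810693
toolx yaw -24.650201596761363
grip 0.015 [ 0.47727867 -0.3487632   0.009     ] shift tool cm [-1.20817791  0.33174366 19.65118161]
grip 0.02 [ 0.48178043 -0.35093901  0.009     ] shift tool cm [-0.70827781  0.34173761 19.65105962]
```

>>> {"method": "play_rows", "body": {"steps": [[0, [-0.3, 0.1, 3], 0.5], [0, [-0.6, 0.2, 7], 0.5], [0, [-0.9, 0.3, 11], 0.5], [0, [-0.9, 0.3, 14.5], 0.5], [0, [-0.9, 0.3, 17.5], 0.5], [0, [-0.9, 0.3, 19], 0.5], [0, [-0.9, 0.3, 19.6], 0.5], [0, [-0.9, 0.3, 19.6], 0.5], [0.5, [-0.9, 0.3, 19.6], 0.5], [0.7, [-0.9, 0.3, 19.6], 0.5], [0.8, [-0.9, 0.3, 19.6], 0.5], [1, [-0.9, 0.3, 19.6], 0.5]], "squeeze": 60}}

```text
clock: 3.2
tool_pos: [0.4818, -0.35, 0.0109]
tool_rot: [3.065, -0.683, 0.004]
force: [0.5, 0.2, 0.7]
width: 0.0709
grip_force: 0.0
```

>>> {"method": "play_rows", "body": {"steps": [[1, [0, 0, 0], 0], [1, [0, 0, 0], 0], [1, [0, 0, 0], 0], [1, [0, 0, 0], 0], [1, [0, 0, 0], 0]], "squeeze": 60}}

```text
clock: 3.62
tool_pos: [0.481, -0.3492, 0.0095]
tool_rot: [3.066, -0.683, 0.0]
force: [0.8, 0.3, 0.5]
width: 0.0376
grip_force: 0.0
```

>>> {"method": "play_rows", "body": {"steps": [[1, [0, 0, 0], 0], [1, [0, 0, 0], 0], [1, [0, 0, 0], 0], [1, [0, 0, 0], 0], [1, [0, 0, 0], 0], [1, [0, 0, 0], 0]], "squeeze": 60}}

```text
clock: 4.12
tool_pos: [0.481, -0.3491, 0.0094]
tool_rot: [-3.066, 0.683, 0.0]
force: [-0.1, 0.3, -0.3]
width: 0.0157
grip_force: 59.9
```

>>> {"method": "play_rows", "body": {"steps": [[1, [0, 0, -0.5], 0], [1, [0, 0, -1], 0], [1, [0, 0, -2], 0], [1, [0, 0, -3], 0], [1, [0, 0, -4], 0], [1, [0, 0, -5], 0], [1, [0, 0, -6], 0], [1, [0, 0, -6], 0]], "squeeze": 60}}

```text
clock: 4.78
tool_pos: [0.4825, -0.3505, 0.0724]
tool_rot: [3.064, -0.682, 0.007]
force: [-0.8, -0.9, -3.8]
width: 0.0157
grip_force: 59.9
```

```bash
python3 - <<'E'
from h import *
o=sensors.get_obs(); im=eyes.capture("wrist")
print(o["clock"],o["tool_pos"],o["width"],o["grip_force"],o["force"],o["wrist_torque"])
s=eyes.capture("side"); c=eyes.capture("scene")
f=lambda i,x,y,w,h,W,H: cv2.resize(i[y:y+h,x:x+w],(W,H),interpolation=cv2.INTER_CUBIC)
cv2.imwrite("pics/l1.png",np.hstack([f(im,200,0,240,240,400,400),f(s,230,100,100,100,400,400)]))
E
```

```text
4.7833 [ 0.48248207 -0.35053773  0.07244428] 0.015673787419000967 59.897090792655945 [-0.81742879 -0.94970921 -3.76132367] [ 0.21971995  0.31751926 -0.0098794 ]
```

View pics/l1.png

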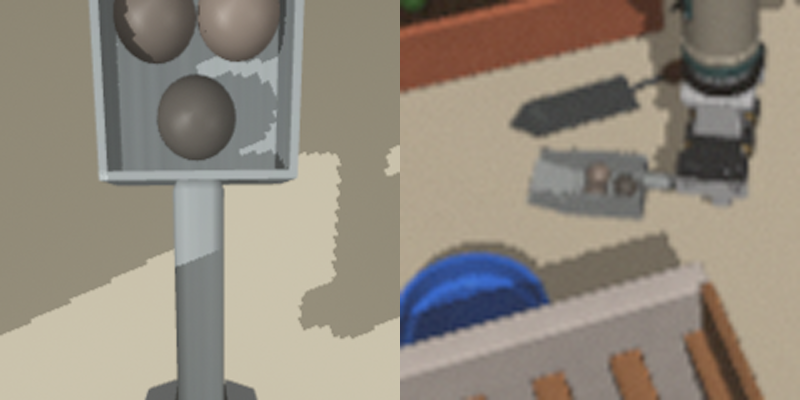

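```bash
cat > pot.py <<'E'
from h import *
from scipy.optimize import minimize
im={n:cv2.imread(f"pics/{n}0.png") for n in("scene","side")}; C={n:cam(n) for n in im}
box={"scene":(360,160,405,205),"side":(270,240,320,290)}
t=np.linspace(0,2*np.pi,60); K=4
def circ(x,y,r,z): return np.c_[x+r*np.cos(t),y+r*np.sin(t),z+0*t]
M={};N={}
for n in im:
    x0,y0,x1,y1=box[n]; c=cv2.resize(im[n][y0:y1,x0:x1],None,fx=K,fy=K,interpolation=cv2.INTER_CUBIC)
    h=cv2.cvtColor(c,cv2.COLOR_BGR2HSV).astype(int)
    M[n]=(h[...,0]>108)&(h[...,0]<128)&(h[...,1]>130)
    N[n]=(h[...,1]<75)&(h[...,2]>95)  # bright whitish: stone/turntable
def sil(n,p):
    x0,y0,_,_=box[n]; m=np.zeros(M[n].shape,np.uint8)
    q=np.vstack([proj(C[n],circ(*p,.053,.105)),proj(C[n],circ(*p,.036,.02))])
    hull=cv2.convexHull(((q-[x0-.5,y0-.5])*K).astype(np.float32))
    cv2.fillPoly(m,[np.int32(hull)],1); return m>0
def cost(p): return sum(((M[n]&~sil(n,p)).sum()+(N[n]&sil(n,p)).sum()) for n in im)
g=[(cost((x,y)),x,y) for x in np.arange(.64,.74,.004) for y in np.arange(.1,.18,.004)]
b=min(g); r=minimize(cost,b[1:],method="Nelder-Mead",options=dict(initial_simplex=[b[1:],(b[1]+.004,b[2]),(b[1],b[2]+.004)]))
print(b,r.x,r.fun,{n:int(M[n].sum()) for n in im})
for n in im:
    print(n,min((( M[n]&~sil(n,(x,y))).sum()+(N[n]&sil(n,(x,y))).sum(),round(x,3),round(y,3)) for x in np.arange(.64,.74,.004) for y in np.arange(.1,.18,.004)))
out=[]
npz=[.7203,.0797,.0251]
for n,(x,y) in {"scene":(310,105),"side":(210,165)}.items():
    S=4; c=cv2.resize(im[n][y:y+150,x:x+100 if 0 else x+150],None,fx=S,fy=S,interpolation=cv2.INTER_CUBIC)[:, :]
    def pl(X,col): cv2.polylines(c,[np.int32((proj(C[n],X)-[x-.5,y-.5])*S)],False,col,1)
    for rr,z in((.053,.105),(.036,.02)): pl(circ(*r.x,rr,z),(0,255,255))
    for z in(.21,.30): pl(place(npz,[[-.15,-.165,z],[-.15,.165,z]]),(0,255,0))
    for s in(-1,1): pl(place(npz,[[-.15,s*.165,.285],[.15,s*.165,.285]]),(255,0,255)); pl(place(npz,[[-.15,s*.195,.285],[.15,s*.195,.285]]),(255,0,255))
    pl(circ(.72,.08,.14,.02),(255,255,0)); out.append(cv2.resize(c,(400,400),interpolation=cv2.INTER_AREA))
cv2.imwrite("pics/p1.png",np.hstack(out))
E
python3 pot.py
```

```text
(np.int64(4561), np.float64(0.6880000000000001), np.float64(0.13600000000000004)) [0.68703564 0.134448  ] 4505.0 {'scene': 2304, 'side': 3607}
scene (np.int64(772), np.float64(0.688), np.float64(0.144))
side (np.int64(2127), np.float64(0.668), np.float64(0.1))
```

View pics/p1.png

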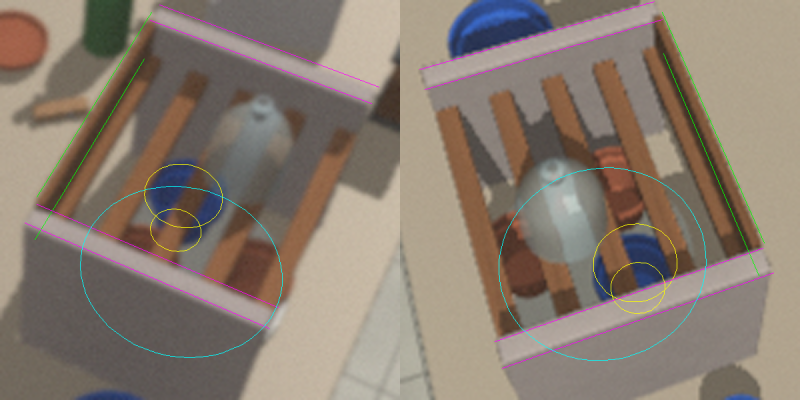

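```bash
python3 - <<'E'
from h import *
out=[]
for n,(x,y) in {"scene":(352,158),"side":(270,236)}.items():
    a=np.mean([eyes.capture(n).astype(float) for _ in range(6)],0); cv2.imwrite(f"pics/{n}_avg.png",a)
    c=cv2.resize(a[y:y+50,x:x+50].astype(np.uint8),(400,400),interpolation=cv2.INTER_CUBIC)
    c=np.uint8(255*(c/255.)**.7)
    for k in range(0,50,10):
        cv2.line(c,(k*8+4,0),(k*8+4,5),(0,255,255),1); cv2.line(c,(0,k*8+4),(5,k*8+4),(0,255,255),1)
    out.append(c)
cv2.imwrite("pics/p2.png",np.hstack(out))
S,D=cam("scene"),cam("side")
for C,u in((S,(376,180)),(D,(300,264)),(D,(302,267))): print(ray(C,u,.09))
E
```

```text
[0.68097081 0.13188061 0.09      ]
[0.6797364  0.13475906 0.09      ]
[0.67657731 0.14736992 0.09      ][ WARN:0@4.191] global loadsave.cpp:1063 imwrite_ Unsupported depth image for selected encoder is fallbacked to CV_8U.
```

View pics/p2.png

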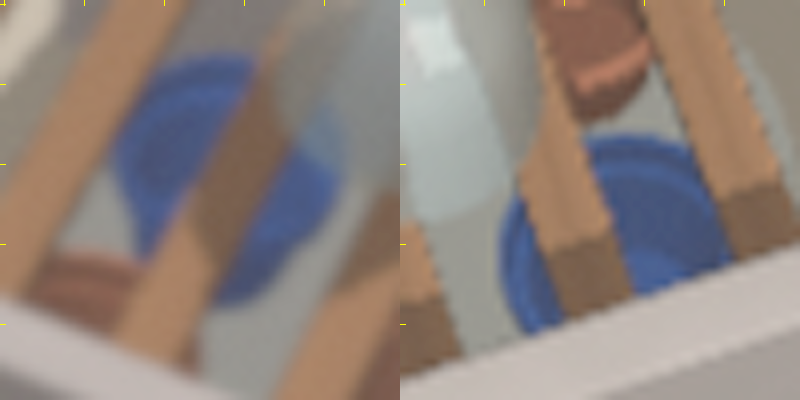

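```bash
python3 - <<'E'
from h import *
S,D=cam("scene"),cam("side")
ps=[(115,165),(120,128),(215,54),(245,57),(340,150),(343,180)]
pd=[(235,133),(290,150),(195,148),(100,250),(115,200),(103,285)]
A=[ray(S,((u+.5)/8-.5+352,(v+.5)/8-.5+158),.105) for u,v in ps]
B=[ray(D,((u+.5)/8-.5+270,(v+.5)/8-.5+236),.105) for u,v in pd]
for Q in(A,B,A+B):
    Q=np.array(Q)[:,:2]; r=least_squares(lambda p:np.hypot(*(Q-p).T)-.053,[.69,.14]); print(r.x,np.round(r.fun*1000,1))
# niche from avg images: straight cheeks, refit per camera
E
```

```text
[0.68982545 0.1446422 ] [ 0.4 -2.8  0.6  0.1 -2.5  0.1]
[0.69106008 0.14982094] [ 1.9  0.5 -2.8  0.3  0.7  0.2]
[0.69012413 0.14752269] [ 2.5 -1.7 -1.7 -2.5 -4.1 -0.6 -0.5 -1.7 -5.1  0.4 -0.2  1. ]
```

```bash
cat > tilt.py <<'E'
from h import *
import json,os,sys
c=eyes.get_calibration("wrist"); K=c["mtx"]; Mi=np.linalg.inv(c["hand_eye"])
seg=[((-.05,-.03,.034),(-.05,.03,.034),2)]+[((-.05,s*.03,.034),(.03,s*.03,.034),1) for s in(-1,1)]+[((-.118,s*.008,.030),(-.053,s*.008,.030),1) for s in(-1,1)]
def px(P,th,gx,y0,psi):
    P=np.asarray(P)-[gx,0,.028]; a=np.radians(th); b=np.radians(psi)
    x=np.cos(a)*P[:,0]+np.sin(a)*P[:,2]; z=-np.sin(a)*P[:,0]+np.cos(a)*P[:,2]; y=P[:,1]
    x,y=np.cos(b)*x-np.sin(b)*y,np.sin(b)*x+np.cos(b)*y
    T=np.c_[x,-y+y0,-z-.019]; q=(T@Mi[:3,:3].T+Mi[:3,3])@K.T; return q[:,:2]/q[:,2:]
def score(G,th,gx,y0,psi):
    s=0;W=0
    for a,b,w in seg:
        t=np.linspace(0,1,40)[:,None]; p=px(np.array(a)*(1-t)+np.array(b)*t,th,gx,y0,psi)
        d=p[-1]-p[0]; n=np.array([-d[1],d[0]])/(np.linalg.norm(d)+1e-9); ok=(p[:,0]>1)&(p[:,0]<638)&(p[:,1]>1)&(p[:,1]<330)
        if ok.sum()<8: continue
        m=p[ok].astype(np.float32)[:,None]
        g=[cv2.remap(k,m,None,cv2.INTER_LINEAR).ravel() for k in G]
        s+=w*np.minimum(np.abs(g[0]*n[0]+g[1]*n[1]),60).mean(); W+=w
    return s/max(W,1)
def grad(im):
    g=cv2.GaussianBlur(cv2.cvtColor(im,cv2.COLOR_BGR2GRAY),(0,0),1.2).astype(np.float32)
    return cv2.Sobel(g,cv2.CV_32F,1,0,scale=.25),cv2.Sobel(g,cv2.CV_32F,0,1,scale=.25)
def measure(lo=-8,hi=60):
    o=sensors.get_obs(); im=eyes.capture("wrist"); G=grad(im)
    if not os.path.exists("cal.json"):
        r=max((score(G,th,gx,y0,psi),th,gx,y0,psi) for th in np.arange(-4,8.1,1) for gx in np.arange(-.138,-.1235,.001) for y0 in(-.002,-.001,0,.001,.002) for psi in(-2,-1,0,1,2))
        json.dump([float(v) for v in r[2:]],open("cal.json","w")); print("cal",r)
    k=json.load(open("cal.json"))
    L=sorted([(score(G,th,*k),th) for th in np.arange(lo,hi,.5)],reverse=True)
    return L[:3],o,im,k
if __name__=="__main__":
    L,o,im,k=measure(); print(o["clock"],[(round(float(a),1),float(b)) for a,b in L],o["tool_pos"].round(4),o["force"].round(1),o["wrist_torque"].round(3),round(o["grip_force"],1))
    for a,b,_ in seg: p=px([a,b],L[0][1],*k); cv2.line(im,tuple(map(int,p[0])),tuple(map(int,p[1])),(0,0,255),1)
    cv2.imwrite("pics/tilt_last.png",im)
E
python3 tilt.py
```

```text
cal (np.float64(29.809975989183528), np.float64(6.0), np.float64(-0.131), 0, 0)
5.5333 [(29.8, 6.0), (29.8, 6.5), (29.5, 5.5)] [ 0.481  -0.3492  0.0694] [ 0.1 -0.7 -2.8] [ 0.222  0.283 -0.026] 59.9
```

View pics/tilt_last.png

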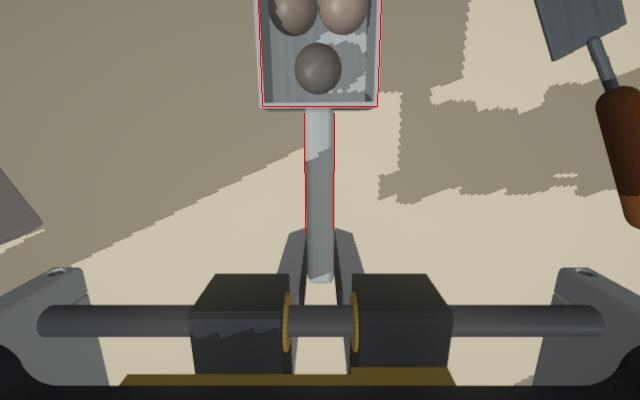

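>>> {"method": "play_rows", "body": {"steps": [[1, [0, 0, -0.5], 0], [1, [0, 0, -1.5], 0], [1, [0, 0, -3], 0], [1, [0, 0, -5], 0], [1, [0, 0, -7], 0], [1, [0, 0, -9], 0], [1, [0, 0, -10.5], 0], [1, [0, 0, -11.8], 0], [1, [0, 0, -12.6], 0], [1, [0, 0, -13], 0], [1, [0, 0, -13], 0]], "squeeze": 60}}

```text
clock: 6.5
tool_pos: [0.4814, -0.3495, 0.2008]
tool_rot: [3.065, -0.683, 0.003]
force: [1.0, 0.7, -3.7]
width: 0.0154
grip_force: 59.9
```

```bash
python3 tilt.py; python3 -c "
from h import *
print(ray(cam('scene'),(352,275),.11),ray(cam('side'),(248,174),.11))"
```

```text
6.5 [(29.4, 6.5), (29.1, 7.0), (29.1, 6.0)] [ 0.4814 -0.3495  0.2008] [ 1.   0.7 -3.7] [ 0.16   0.334 -0.017] 59.9
[ 0.77082364 -0.25374528  0.11      ] [ 0.76022201 -0.27753832  0.11      ]
```

>>> {"method": "play_rows", "body": {"steps": [[1, [-0.3, -0.4, 0], 0], [1, [-0.9, -1.2, 0], 0], [1, [-1.9, -2.3, 0], 0], [1, [-3.2, -3.9, 0], 0], [1, [-4.7, -5.8, 0], 0], [1, [-6.6, -8.2, 0], 0], [1, [-8.5, -10.5, 0], 0], [1, [-10.4, -12.8, 0], 0], [1, [-12.3, -15.2, 0], 0], [1, [-14.2, -17.5, 0], 0], [1, [-16.1, -19.8, 0], 0], [1, [-18, -22.1, 0], 0]], "squeeze": 60}}

```text
clock: 7.55
tool_pos: [0.4103, -0.071, 0.1989]
tool_rot: [3.066, -0.685, -0.001]
force: [0.5, -5.6, -2.4]
width: 0.0154
grip_force: 61.1
```

>>> {"method": "play_rows", "body": {"steps": [[1, [-1.9, -2.3, 0], 0], [1, [-3.8, -4.7, 0], 0], [1, [-5.7, -7, 0], 0], [1, [-7.6, -9.3, 0], 0], [1, [-9.1, -11.3, 0], 0], [1, [-10.5, -13, 0], 0], [1, [-11.7, -14.4, 0], 0], [1, [-12.6, -15.5, 0], 0], [1, [-13.2, -16.3, 0], 0], [1, [-13.6, -16.8, 0], 0], [1, [-13.7, -17, 0], 0], [1, [-13.7, -17, 0], 0]], "squeeze": 60}}

```text
clock: 8.55
tool_pos: [0.3594, 0.1397, 0.1991]
tool_rot: [3.067, -0.682, -0.001]
force: [0.9, 0.1, -1.6]
width: 0.0154
grip_force: 60.0
```

>>> {"method": "play_rows", "body": {"steps": [[1, [0, 0, 0.3], -1], [1, [0, 0, 0.8], -3], [1, [0, 0, 1.5], -6], [1, [0, 0, 2.3], -9], [1, [0, 0, 3.1], -12], [1, [0, 0, 3.7], -15.5], [1, [0, 0, 4.2], -19], [1, [0, 0, 4.4], -22], [1, [0, 0, 4.5], -24.5], [1, [0, 0, 4.5], -26], [1, [0, 0, 4.5], -26.5], [1, [0, 0, 4.5], -26.5]], "squeeze": 60}}

```text
clock: 9.55
tool_pos: [0.36, 0.1387, 0.1542]
tool_rot: [3.141, 0.037, -0.001]
force: [0.8, 0.0, -3.7]
width: 0.0153
grip_force: 60.0
```

```bash
python3 tilt.py; python3 -c "
from h import *
o=sensors.get_obs();R=Ro.from_rotvec(o['tool_rot']).as_matrix();print(np.degrees(np.arctan2(R[1,0],R[0,0])),o['joint_pos'].round(2))
print([(round(d['score'],2),round(d['location'][0]*640),round(d['location'][1]*400)) for d in spotter.recognise('wrist','pebble1')][:4])"
```

```text
9.55 [(22.9, 15.5), (22.7, 16.0), (22.0, 15.0)] [0.36   0.1387 0.1542] [ 0.8  0.  -3.7] [-0.003  0.39  -0.048] 60.0
1.3227078016732703 [ 0.19  0.03  1.95 -0.    1.17  1.74]
[(0.65, 295, 15)]
```

```bash
python3 - <<'E'
from h import *
im=cv2.imread("pics/tilt_last.png"); s=eyes.capture("side"); c=eyes.capture("scene")
f=lambda i,x,y,w,h,W,H: cv2.resize(i[y:y+h,x:x+w],(W,H),interpolation=cv2.INTER_CUBIC)
p=lambda C,X: proj(C,np.array(X))[0]
u=p(cam("side"),[.46,.14,.17]);v=p(cam("scene"),[.46,.14,.17]);print(u,v)
cr=lambda i,u:f(i,int(u[0])-50,int(u[1])-50,100,100,300,300)
cv2.imwrite("pics/v9.png",np.hstack([f(im,160,0,320,320,500,500)[:,:],np.vstack([cr(s,u),cr(c,v)])[:500]]))
E
```

```text
[362.57371145 235.97040673] [324.35510781 141.53025351]
```

View pics/v9.png

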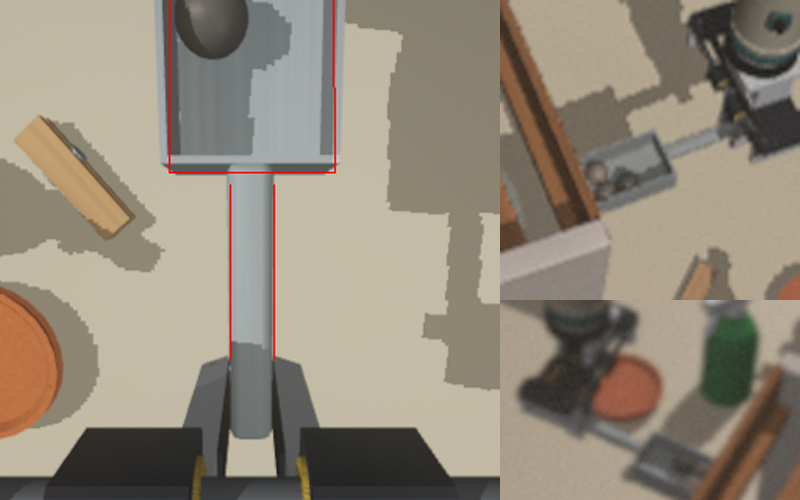

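```bash
cp cal.json cal0.json; python3 - <<'E'
from tilt import *
im=eyes.capture("wrist");G=grad(im)
R=sorted([(round(float(score(G,th,gx,y0,psi)),1),float(th),round(float(gx),4),y0,psi) for th in np.arange(-4,25,1) for gx in np.arange(-.138,-.119,.001) for y0 in(-.001,0,.001) for psi in(-1,0,1)],reverse=True)
best={}
for r in R: best.setdefault(r[1],r)
for r in sorted(best.values(),reverse=True)[:12]: print(r, px([(-.05,0,.034),(-.15,0,.035),(-.05,-.03,.034),(-.05,.03,.034)],*r[1:]).round(0).tolist())
g=cv2.GaussianBlur(cv2.cvtColor(im,cv2.COLOR_BGR2GRAY),(0,0),1)
print(g[88:125,290].tolist()); print(g[80,255:385:1].tolist())
E
```

```text
(29.9, 13.0, -0.134, -0.001, 0) [[320.0, 104.0], [320.0, 282.0], [373.0, 104.0], [266.0, 104.0]]
(28.8, 12.0, -0.134, -0.001, 0) [[320.0, 104.0], [320.0, 282.0], [374.0, 103.0], [265.0, 104.0]]
(26.8, 14.0, -0.134, -0.001, 0) [[320.0, 105.0], [320.0, 282.0], [373.0, 105.0], [266.0, 105.0]]
(26.4, 11.0, -0.133, -0.001, 0) [[319.0, 105.0], [320.0, 284.0], [374.0, 105.0], [265.0, 105.0]]
(25.7, 9.0, -0.133, 0, 0) [[321.0, 104.0], [321.0, 284.0], [377.0, 104.0], [265.0, 104.0]]
(25.6, 10.0, -0.133, -0.001, 0) [[319.0, 104.0], [320.0, 284.0], [375.0, 104.0], [264.0, 104.0]]
(25.3, 15.0, -0.135, 0, 1) [[319.0, 104.0], [322.0, 281.0], [372.0, 103.0], [266.0, 105.0]]
(24.5, 16.0, -0.135, 0, 1) [[319.0, 104.0], [322.0, 280.0], [371.0, 103.0], [266.0, 105.0]]
(23.8, 18.0, -0.136, -0.001, 1) [[317.0, 104.0], [320.0, 278.0], [369.0, 103.0], [265.0, 105.0]]
(23.4, 19.0, -0.132, -0.001, 1) [[317.0, 111.0], [320.0, 286.0], [368.0, 111.0], [266.0, 112.0]]
(23.3, 8.0, -0.133, 0, 0) [[321.0, 104.0], [321.0, 284.0], [378.0, 104.0], [265.0, 104.0]]
(22.9, 20.0, -0.137, -0.001, -1) [[322.0, 104.0], [319.
[... 167 characters left out ...]
, 186, 187, 187, 187, 187, 187, 187, 187, 187, 187, 187]
[186, 186, 186, 186, 185, 183, 178, 173, 169, 164, 149, 122, 97, 86, 84, 84, 83, 85, 92, 107, 121, 124, 122, 120, 120, 121, 122, 123, 124, 125, 125, 124, 123, 121, 120, 120, 121, 123, 124, 124, 124, 123, 121, 120, 119, 119, 120, 120, 121, 121, 121, 122, 122, 122, 122, 123, 124, 125, 125, 124, 123, 122, 122, 122, 122, 124, 129, 142, 156, 165, 168, 168, 168, 168, 168, 167, 167, 168, 169, 169, 169, 170, 171, 172, 171, 171, 170, 169, 169, 170, 170, 170, 170, 170, 170, 170, 170, 170, 170, 170, 170, 170, 169, 168, 169, 169, 170, 169, 165, 153, 135, 122, 118, 117, 118, 118, 119, 126, 142, 158, 166, 168, 171, 177, 182, 185, 186, 186, 186, 186]
```

```bash
cat > rear.py <<'E'
from tilt import *
def rear(im,dbg=False):
    g=cv2.GaussianBlur(cv2.cvtColor(im,cv2.COLOR_BGR2GRAY),(0,0),.8).astype(float)
    out=[]
    for col in list(range(275,303,4))+list(range(338,366,4)):
        d=np.diff(g[60:330,col]); 
        out.append(d)
    return g
def solve(top,bot):
    f=lambda p:np.r_[px([(-.05,.02,.034)],p[0],p[1],0,0)[0,1]-top,px([(-.05,.02,0)],p[0],p[1],0,0)[0,1]-bot]
    return least_squares(f,[10,-.131],x_scale=[1,.001]).x
if __name__=="__main__":
    im=eyes.capture("wrist"); g=cv2.GaussianBlur(cv2.cvtColor(im,cv2.COLOR_BGR2GRAY),(0,0),.8).astype(int)
    o=sensors.get_obs(); print(o["clock"],o["tool_pos"].round(4),o["wrist_torque"].round(3))
    for c in(290,350): print(c,{r:int(g[r,c]) for r in range(int(sys.argv[1]),int(sys.argv[2]))})
E
python3 - <<'E'
from rear import *
print(solve(104.5,111.5))
for th in range(0,41,5): print(th,px([(-.05,.02,.034),(-.05,.02,0),(-.15,0,.035)],th,-.131,0,0)[:,1].round(1))
a=cv2.cvtColor(cv2.imread("pics/l1.png"),cv2.COLOR_BGR2GRAY); print((a[160:190,130]).tolist())
E
```

```text
[ 4.10645245 -0.13207254]
0 [106.6 109.2 287. ]
5 [106.8 114.2 287.5]
10 [108.2 119.7 287.7]
15 [110.6 125.7 287.6]
20 [113.9 132.1 287.3]
25 [117.9 138.8 286.6]
30 [122.6 145.8 285.7]
35 [127.8 153.  284.4]
40 [133.4 160.5 282.9]
[124, 124, 124, 124, 124, 124, 124, 124, 122, 127, 137, 153, 165, 172, 174, 173, 174, 173, 171, 155, 133, 108, 95, 91, 98, 112, 127, 136, 139, 139]
```

>>> {"method": "play_rows", "body": {"steps": [[1, [0, 0, 0], 0], [1, [0, 0, 0], 0]], "squeeze": 50}}

```text
clock: 9.97
tool_pos: [0.36, 0.1394, 0.1545]
tool_rot: [3.141, 0.038, 0.0]
force: [-0.0, 0.3, -3.0]
width: 0.0154
grip_force: 50.0
```

```bash
cat > meas.py <<'E'
from rear import *
def find():
    o=sensors.get_obs(); im=eyes.capture("wrist"); g=cv2.GaussianBlur(cv2.cvtColor(im,cv2.COLOR_BGR2GRAY),(0,0),.8).astype(np.float32)
    d=cv2.Sobel(g,cv2.CV_32F,0,1,scale=.125)
    best=[]
    for th in np.arange(-3,60,.25):
        for gx in np.arange(-.135,-.1285,.0005):
            s=0
            for z,sg in((.034,-1),(0,1)):   # light->dark at top edge; dark->light below
                y=np.r_[-.026:-.0115:8j,.0115:.026:8j]; p=px(np.c_[-.05+0*y,y,z+0*y],th,gx,-.0005,0).astype(np.float32)
                v=cv2.remap(d,p[:,None],None,cv2.INTER_LINEAR).ravel()
                s+=np.clip(sg*v,-25,25).mean() if sg<0 else min(np.clip(v,-25,25).mean(),25) 
            best.append((s,th,gx))
    best.sort(reverse=True); return best,o,im
if __name__=="__main__":
    b,o,im=find(); print(o["clock"],[tuple(np.round(q,4).tolist()) for q in b[:3]],o["tool_pos"].round(4),o["wrist_torque"].round(3),round(o["grip_force"],1))
    cv2.imwrite("pics/last.png",im)
E
python3 meas.py
```

```text
9.9667 [(50.0, 5.25, -0.1325), (50.0, 5.0, -0.1325), (49.9924, 4.75, -0.1325)] [0.36   0.1394 0.1545] [ 0.009  0.427 -0.047] 50.0
```

>>> {"method": "play_rows", "body": {"steps": [[1, [0, 0, 0], 0], [1, [0, 0, 0], 0]], "squeeze": 40}}

```text
clock: 10.18
tool_pos: [0.3601, 0.1394, 0.1545]
tool_rot: [3.141, 0.038, 0.0]
force: [-0.1, 0.3, -1.7]
width: 0.0155
grip_force: 40.0
```

```bash
python3 meas.py
```

```text
10.1833 [(50.0, 9.25, -0.132), (50.0, 9.0, -0.132), (50.0, 8.75, -0.132)] [0.3601 0.1394 0.1545] [0.027 0.334 0.035] 40.0
```

>>> {"method": "play_rows", "body": {"steps": [[1, [0, 0, -0.3], 0], [1, [0, 0, -0.9], 0], [1, [0, 0, -1.3], 0], [1, [0, 0, -1.4], 0], [1, [0, 0, -1.4], 0]], "squeeze": 60}}

```text
clock: 10.65
tool_pos: [0.3606, 0.1395, 0.1691]
tool_rot: [-3.141, -0.038, -0.003]
force: [-0.8, -0.1, -2.5]
width: 0.0153
grip_force: 60.0
```

```bash
python3 meas.py
```

```text
10.65 [(48.36, 12.0, -0.1315), (48.3139, 11.75, -0.1315), (48.2155, 12.25, -0.1315)] [0.3606 0.1395 0.1691] [ 0.018  0.366 -0.011] 60.0
```

>>> {"method": "play_rows", "body": {"steps": [[1, [0.3, 0, 0], 0], [1, [0.8, 0, 0], 0], [1, [1.6, 0, 0], 0], [1, [2.6, 0, 0], 0], [1, [3.8, 0, 0], 0], [1, [5, 0, 0], 0], [1, [6.2, 0, 0], 0], [1, [7.4, 0, 0], 0], [1, [8.6, 0, 0], 0], [1, [9.6, 0, 0], 0], [1, [10.4, 0, 0], 0], [1, [11, 0, 0], 0]], "squeeze": 60}}

```text
clock: 11.7
tool_pos: [0.4711, 0.142, 0.1683]
tool_rot: [3.141, 0.038, -0.0]
force: [-0.7, 0.4, -3.2]
width: 0.0157
grip_force: 60.0
```

```bash
python3 meas.py
```

```text
11.7 [(31.9572, 12.5, -0.1315), (31.8703, 13.25, -0.132), (31.8116, 13.5, -0.132)] [0.4711 0.142  0.1683] [ 0.041  0.408 -0.025] 60.0
```

>>> {"method": "play_rows", "body": {"steps": [[1, [0.5, 0, 0], 0], [1, [1, 0, -0.2], 0], [1, [1.6, 0, -0.4], 0], [1, [2.2, 0, -0.7], 0], [1, [2.8, 0, -1], 0], [1, [3.3, 0, -1.2], 0], [1, [3.6, 0, -1.3], 0], [1, [3.7, 0, -1.3], 0], [1, [3.7, 0, -1.3], 0]], "squeeze": 60}}

```text
clock: 12.5
tool_pos: [0.5071, 0.1429, 0.1814]
tool_rot: [3.141, 0.038, -0.0]
force: [0.2, -0.5, -2.0]
width: 0.0154
grip_force: 60.0
```

```bash
python3 meas.py; python3 -c "
from h import *
for n in('side','scene'):
    im=eyes.capture(n)
    print(n,[(round(d['score'],2),round(d['location'][0]*640),round(d['location'][1]*400)) for d in spotter.recognise(n,'pebble1')][:5], proj(cam(n),[[.700,.147,.16]]))"
```

```text
12.5 [(24.8804, 56.25, -0.1285), (24.8709, 57.5, -0.1305), (24.8707, 57.75, -0.131)] [0.5071 0.1429 0.1814] [-0.05   0.342  0.003] 60.0
side [] [[294.33672056 260.60239639]]
scene [] [[385.16818091 167.68540076]]
```

```bash
cat > hw.py <<'E'
from tilt import *
def edges(im):
    g=cv2.GaussianBlur(im,(0,0),1.0).astype(np.float32); R=[]
    for r in range(60,250,6):
        d=np.abs(np.diff(g[r],axis=0)).sum(1)
        l=295+np.argmax(d[295:315]); q=326+np.argmax(d[326:348])
        def sub(i): a,b,c=d[i-1:i+2]; return i+.5+.5*(a-c)/(a-2*b+c+1e-6)
        R.append((r,round(float(sub(l)),1),round(float(sub(q)),1),int(d[l]),int(d[q])))
    return R
if __name__=="__main__":
    o=sensors.get_obs(); im=eyes.capture("wrist"); cv2.imwrite("pics/last.png",im); print(o["clock"],o["tool_pos"].round(4),o["force"].round(1))
    for r in edges(im): print(*r, round(r[2]-r[1],1), end=" | ")
E
python3 hw.py; python3 - <<'E'
from hw import *
for f in("pics/tilt_last.png","pics/w1.png"):pass
for th in(5,12,20,30,40):
    L=px([(x,.008,.030) for x in np.linspace(-.131,-.05,9)],th,-.1315,-.0005,0);Q=px([(x,-.008,.030) for x in np.linspace(-.131,-.05,9)],th,-.1315,-.0005,0)
    print(th,[(int(a[1]),round(float(b[0]-a[0]),1)) for a,b in zip(L,Q)])
E
```

```text
12.75 [0.5065 0.1429 0.1813] [-0.5 -0.9 -2.5]
60 299.0 327.5 4 3 28.5 | 66 298.8 336.4 5 3 37.6 | 72 299.2 332.4 5 3 33.2 | 78 299.0 335.8 4 3 36.8 | 84 299.4 332.3 6 3 32.9 | 90 298.8 338.5 3 2 39.7 | 96 299.5 328.5 1 1 29.0 | 102 309.7 331.0 2 1 21.3 | 108 296.5 338.7 1 2 42.2 | 114 296.5 334.5 2 1 38.0 | 120 300.5 327.5 1 1 27.0 | 126 304.5 326.5 2 1 22.0 | 132 311.7 331.5 2 1 19.8 | 138 296.5 328.5 1 1 32.0 | 144 305.3 329.0 2 1 23.7 | 150 295.5 326.5 0 1 31.0 | 156 305.0 335.3 1 2 30.3 | 162 297.0 326.5 1 1 29.5 | 168 297.5 332.0 1 1 34.5 | 174 295.5 328.0 1 1 32.5 | 180 295.5 329.5 0 3 34.0 | 186 306.1 334.2 22 49 28.1 | 192 306.0 334.1 33 74 28.1 | 198 306.0 334.1 33 75 28.1 | 204 306.0 334.1 33 74 28.1 | 210 306.1 334.1 30 75 28.0 | 216 306.1 334.1 30 75 28.0 | 222 307.1 334.1 74 78 27.0 | 228 307.4 339.0 59 29 31.6 | 234 304.4 333.1 21 42 28.7 | 240 304.3 333.3 53 56 29.0 | 246 307.4 333.2 56 70 25.8 | 5 [(252, 27.6), (235, 27.9), (218, 28.2), (200, 28.5), (182, 28.8), (164, 29.1), (145, 29.4), (126, 29.7), (106, 30.1)]
12 [(251, 27.6), (234, 27.7), (216, 27.7), (199, 27.8), (181, 27.9), (163, 28.0), (146, 28.1), (128, 28.2), (109, 28.3)]
20 [(251, 27.6), (233, 27.4), (216, 27.3), (199, 27.1), (182, 27.0), (165, 26.9), (148, 26.8), (131, 26.6), (115, 26.5)]
30 [(250, 27.5), (233, 27.1), (216, 26.7), (200, 26.3), (184, 26.0), (168, 25.6), (153, 25.2), (139, 24.9), (125, 24.6)]
40 [(249, 27.5), (233, 26.8), (217, 26.2), (202, 25.6), (188, 25.0), (174, 24.5), (161, 23.9), (148, 23.4), (136, 22.9)]
```

>>> {"method": "play_rows", "body": {"steps": [[1, [0, 0, 0], 0], [1, [0, 0, 0], 0]], "squeeze": 42}}

```text
clock: 12.97
tool_pos: [0.5068, 0.1429, 0.1814]
tool_rot: [3.141, 0.038, -0.0]
force: [0.1, -0.6, -2.4]
width: 0.0155
grip_force: 42.0
```

>>> {"method": "play_rows", "body": {"steps": [[1, [0, 0, 0], 0], [1, [0, 0, 0], 0]], "squeeze": 60}}

```text
clock: 13.13
tool_pos: [0.5069, 0.1429, 0.1815]
tool_rot: [3.141, 0.038, 0.0]
force: [1.2, -0.3, -2.8]
width: 0.0152
grip_force: 60.0
```

```bash
cat > hw2.py <<'E'
from hw import *
o=sensors.get_obs(); im=np.mean([eyes.capture("wrist").astype(np.float32) for _ in range(3)],0)
R=[r for r in edges(im) if 180<r[0]<226]
w={r[0]:round(r[2]-r[1],2) for r in R}; print(o["clock"],w,o["tool_pos"].round(4),o["force"].round(1),o["wrist_torque"].round(2))
m=[v for k,v in w.items() if 186<=k<=216 and 22<v<30]; ks=[k for k,v in w.items() if 186<=k<=216 and 22<v<30]
T=np.arange(0,60,.5); best=[]
for t in T:
    s=np.linspace(-.131,-.08,30); a=px(np.c_[s,0*s+.008,0*s+.03],t,-.1315,0,0);b=px(np.c_[s,0*s-.008,0*s+.03],t,-.1315,0,0)
    best.append(np.mean(np.interp(ks,a[::-1,1],(b-a)[::-1,0])+.22-m))
print("theta",T[np.argmin(np.abs(best))])
E
python3 hw2.py
```

```text
13.1333 {186: 28.1, 192: 28.1, 198: 28.1, 204: 28.0, 210: 27.9, 216: 27.9, 222: 27.0} [0.5069 0.1429 0.1815] [ 1.2 -0.3 -2.8] [0.04 0.39 0.01]
theta 12.5
```

>>> {"method": "play_rows", "body": {"steps": [[1, [0, 0, 0], 0], [1, [0, 0, 0], 0]], "squeeze": 38}}

```text
clock: 13.45
tool_pos: [0.507, 0.1429, 0.1815]
tool_rot: [3.141, 0.038, 0.0]
force: [-0.8, -0.1, -2.6]
width: 0.0154
grip_force: 38.0
```

>>> {"method": "play_rows", "body": {"steps": [[1, [0, 0, 0], 0], [1, [0, 0, 0], 0]], "squeeze": 60}}

```text
clock: 13.62
tool_pos: [0.5069, 0.1429, 0.1814]
tool_rot: [3.141, 0.038, -0.0]
force: [0.1, -1.5, -2.5]
width: 0.0155
grip_force: 60.0
```

```bash
sed -i 's/round(float(sub(l)),1),round(float(sub(q)),1)/round(float(sub(l)),2),round(float(sub(q)),2)/' hw.py; python3 hw2.py
```

```text
13.6167 {186: 27.57, 192: 27.65, 198: 27.67, 204: 27.67, 210: 27.67, 216: 27.67, 222: 24.52} [0.5069 0.1429 0.1814] [ 0.1 -1.5 -2.5] [-0.    0.32 -0.03]
theta 17.0
```

>>> {"method": "play_rows", "body": {"steps": [[1, [0, 0, -0.2], 0], [1, [0, 0, -0.5], 0], [1, [0, 0, -0.7], 0], [1, [0, 0, -0.7], 0]], "squeeze": 60}}

```text
clock: 14.1
tool_pos: [0.5075, 0.143, 0.1892]
tool_rot: [-3.141, -0.038, -0.002]
force: [-0.0, -0.0, -3.0]
width: 0.0155
grip_force: 60.0
```

>>> {"method": "play_rows", "body": {"steps": [[1, [0, 0, 0], 0], [1, [0, 0, 0], 0]], "squeeze": 38}}

```text
clock: 14.27
tool_pos: [0.507, 0.1429, 0.1885]
tool_rot: [3.141, 0.038, 0.0]
force: [1.0, 0.2, -2.9]
width: 0.0154
grip_force: 38.0
```

>>> {"method": "play_rows", "body": {"steps": [[1, [0, 0, 0], 0], [1, [0, 0, 0], 0]], "squeeze": 60}}

```text
clock: 14.43
tool_pos: [0.5068, 0.1429, 0.1883]
tool_rot: [3.141, 0.038, -0.0]
force: [0.4, -0.4, -3.5]
width: 0.0155
grip_force: 60.0
```

```bash
python3 hw2.py
```

```text
14.4333 {186: 27.22, 192: 27.21, 198: 27.34, 204: 27.48, 210: 27.47, 216: 27.48, 222: 25.13} [0.5068 0.1429 0.1883] [ 0.4 -0.4 -3.5] [-0.01  0.29  0.06]
theta 20.0
```

>>> {"method": "play_rows", "body": {"steps": [[1, [0, 0, -0.2], 0], [1, [0, 0, -0.4], 0], [1, [0, 0, -0.5], 0], [1, [0, 0, -0.5], 0]], "squeeze": 60}}

```text
clock: 14.92
tool_pos: [0.5073, 0.143, 0.1939]
tool_rot: [-3.141, -0.038, -0.002]
force: [0.2, 0.6, -3.1]
width: 0.016
grip_force: 60.0
```

>>> {"method": "play_rows", "body": {"steps": [[1, [0, 0, 0], 0], [1, [0, 0, 0], 0]], "squeeze": 37}}

```text
clock: 15.08
tool_pos: [0.507, 0.1429, 0.1935]
tool_rot: [3.141, 0.038, 0.0]
force: [-0.3, -0.4, -3.7]
width: 0.0159
grip_force: 37.0
```

>>> {"method": "play_rows", "body": {"steps": [[1, [0, 0, 0], 0], [1, [0, 0, 0], 0]], "squeeze": 60}}

```text
clock: 15.25
tool_pos: [0.5069, 0.1429, 0.1934]
tool_rot: [3.141, 0.038, -0.0]
force: [0.3, 0.2, -2.7]
width: 0.0155
grip_force: 60.0
```

```bash
python3 hw2.py
```

```text
15.25 {186: 26.94, 192: 26.94, 198: 27.18, 204: 27.2, 210: 27.2, 216: 27.19, 222: 22.9} [0.5069 0.1429 0.1934] [ 0.3  0.2 -2.7] [-0.02  0.35 -0.02]
theta 23.5
```

>>> {"method": "play_rows", "body": {"steps": [[1, [0, 0, -0.2], 0], [1, [0, 0, -0.4], 0], [1, [0, 0, -0.4], 0]], "squeeze": 60}}

```text
clock: 15.65
tool_pos: [0.5074, 0.143, 0.1981]
tool_rot: [-3.141, -0.038, -0.002]
force: [0.1, 0.2, -2.3]
width: 0.0154
grip_force: 60.0
```

>>> {"method": "play_rows", "body": {"steps": [[1, [0, 0, 0], 0], [1, [0, 0, 0], 0]], "squeeze": 36}}

```text
clock: 15.82
tool_pos: [0.5071, 0.1429, 0.1976]
tool_rot: [3.141, 0.038, 0.001]
force: [0.1, 0.2, -2.4]
width: 0.0155
grip_force: 36.0
```

>>> {"method": "play_rows", "body": {"steps": [[1, [0, 0, 0], 0], [1, [0, 0, 0], 0], [1, [0, 0, 0], 0]], "squeeze": 60}}

```text
clock: 16.07
tool_pos: [0.507, 0.1429, 0.1974]
tool_rot: [3.141, 0.038, 0.0]
force: [-0.3, -0.8, -2.2]
width: 0.0154
grip_force: 60.0
```

```bash
python3 hw2.py
```

```text
16.0667 {186: 26.94, 192: 26.94, 198: 27.2, 204: 27.2, 210: 27.2, 216: 27.2, 222: 24.38} [0.507  0.1429 0.1974] [-0.3 -0.8 -2.2] [0.07 0.2  0.04]
theta 23.5
```

```bash
cat > avg.py <<'E'
from h import *
F=[];M=[]
for n in ("side","scene")*6:
    eyes.capture(n); o=sensors.get_obs(); F.append(o["force"]);M.append(o["wrist_torque"])
print(o["clock"],np.mean(F,0).round(2),np.std(F,0).round(2),np.mean(M,0).round(3))
for n in("side","scene"): print(n,[(round(d['score'],2),round(d['location'][0]*640),round(d['location'][1]*400)) for d in spotter.recognise(n,'pebble1')][:5], proj(cam(n),[[.690,.147,.05]]).round(0))
E
python3 avg.py
```

```text
16.8167 [ 0.09 -0.19 -2.28] [0.37 0.41 0.47] [ 0.025  0.234 -0.002]
side [] [[299. 273.]]
scene [] [[379. 184.]]
```

>>> {"method": "play_rows", "body": {"steps": [[1, [0, 0, 0], 0], [1, [0, 0, 0], 0]], "squeeze": 32}}

```text
clock: 17.08
tool_pos: [0.507, 0.1429, 0.1974]
tool_rot: [3.141, 0.038, 0.0]
force: [-0.3, -0.6, -2.3]
width: 0.0157
grip_force: 32.0
```

>>> {"method": "play_rows", "body": {"steps": [[1, [0, 0, 0], 0], [1, [0, 0, 0], 0], [1, [0, 0, 0], 0]], "squeeze": 60}}

```text
clock: 17.33
tool_pos: [0.507, 0.1429, 0.1975]
tool_rot: [3.141, 0.038, 0.0]
force: [0.3, 0.2, -2.8]
width: 0.0152
grip_force: 60.0
```

```bash
python3 hw2.py
```

```text
17.3333 {186: 26.94, 192: 26.94, 198: 27.2, 204: 27.2, 210: 27.2, 216: 27.2, 222: 24.36} [0.507  0.1429 0.1975] [ 0.3  0.2 -2.8] [ 0.02  0.19 -0.  ]
theta 23.5
```

>>> {"method": "play_rows", "body": {"steps": [[1, [0, 0, 0], 0], [1, [0, 0, 0], 0]], "squeeze": 27}}

```text
clock: 17.65
tool_pos: [0.5069, 0.1429, 0.1974]
tool_rot: [3.141, 0.038, -0.0]
force: [-0.1, -0.2, -2.4]
width: 0.0156
grip_force: 27.0
```

>>> {"method": "play_rows", "body": {"steps": [[1, [0, 0, 0], 0], [1, [0, 0, 0], 0], [1, [0, 0, 0], 0]], "squeeze": 60}}

```text
clock: 17.9
tool_pos: [0.5069, 0.1429, 0.1974]
tool_rot: [3.141, 0.038, 0.0]
force: [-0.4, -0.2, -2.5]
width: 0.0157
grip_force: 60.0
```

```bash
python3 hw2.py
```

```text
17.9 {186: 26.93, 192: 26.94, 198: 27.1, 204: 27.2, 210: 27.2, 216: 27.19, 222: 23.94} [0.5069 0.1429 0.1974] [-0.4 -0.2 -2.5] [0.06 0.25 0.01]
theta 23.5
```

Time for the last look: scene and side crops of the pot and scoop under the shelf.

```bash
python3 - <<'E'
from h import *
out=[]
for n in("scene","side"):
    a=np.mean([eyes.capture(n).astype(np.float32) for _ in range(6)],0); cv2.imwrite(f"pics/{n}_t.png",np.uint8(a))
    u=proj(cam(n),[[.66,.147,.12]])[0].astype(int)
    c=cv2.resize(np.uint8(a[u[1]-33:u[1]+33,u[0]-33:u[0]+33]),(400,400),interpolation=cv2.INTER_CUBIC); print(n,u)
    out.append(np.uint8(255*(c/255.)**.65))
cv2.imwrite("pics/v10.png",np.hstack(out))
E
```

```text
scene [373 169]
side [306 261]
```

View pics/v10.png

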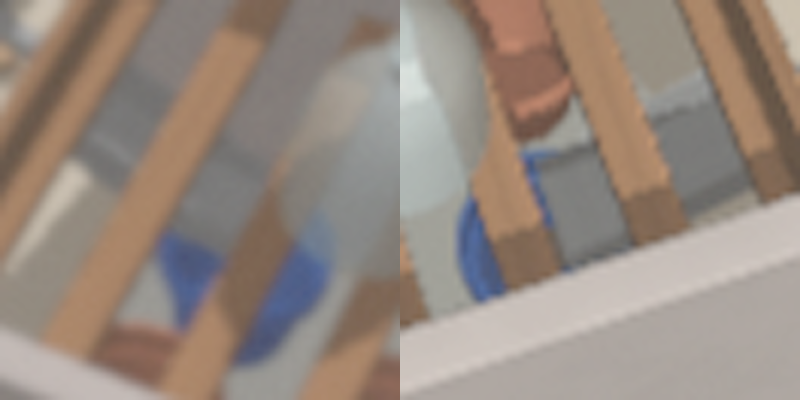

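>>> {"method": "play_rows", "body": {"steps": [[1, [0, 0, 0], 0], [1, [0, 0, 0], 0]], "squeeze": 23}}

```text
clock: 18.82
tool_pos: [0.507, 0.1429, 0.1975]
tool_rot: [3.141, 0.038, 0.0]
force: [1.1, 0.8, -2.2]
width: 0.0159
grip_force: 23.0
```

>>> {"method": "play_rows", "body": {"steps": [[1, [0, 0, 0], 0], [1, [0, 0, 0], 0], [1, [0, 0, 0], 0]], "squeeze": 60}}

```text
clock: 19.07
tool_pos: [0.507, 0.1429, 0.1974]
tool_rot: [3.141, 0.038, 0.0]
force: [0.1, 0.3, -2.0]
width: 0.0154
grip_force: 60.0
```

```bash
python3 hw2.py; python3 avg.py
```

```text
19.0667 {186: 26.05, 192: 26.18, 198: 26.45, 204: 26.65, 210: 26.7, 216: 26.87, 222: 21.74} [0.507  0.1429 0.1974] [ 0.1  0.3 -2. ] [0.02 0.22 0.05]
theta 31.0
19.8167 [-0.09  0.23 -2.25] [0.6  0.43 0.45] [0.021 0.219 0.001]
side [(0.16, 291, 234)] [[299. 273.]]
scene [(0.2, 362, 163)] [[379. 184.]]
```

>>> {"method": "play_rows", "body": {"steps": [[1, [0, 0, -0.4], 0], [1, [0, 0, -0.8], 0], [1, [-0.3, 0, -1], 0], [1, [-1, 0, -1], 0], [1, [-2.2, 0, -1], 0], [1, [-3.8, 0, -1], 0], [1, [-5.6, 0, -1], 0], [1, [-7.6, 0, -1], 0], [1, [-9.6, 0, -1], 0], [1, [-11.6, 0, -1], 0], [1, [-13.6, 0, -1], 0], [1, [-15.4, 0, -1], 0]], "squeeze": 60}}

```text
clock: 20.92
tool_pos: [0.35, 0.1389, 0.2072]
tool_rot: [3.141, 0.038, -0.002]
force: [0.2, -0.1, -2.4]
width: 0.0155
grip_force: 60.0
```

>>> {"method": "play_rows", "body": {"steps": [[1, [-1.2, 0.5, 0], 0], [1, [-1.9, 1.5, 0], 0], [1, [-2.1, 3.3, 0], 0], [1, [-2.1, 5.6, 0], 0], [1, [-2.1, 8.4, 0], 0], [1, [-2.1, 11.2, 0], 0], [1, [-2.1, 14, 0], 0], [1, [-2.1, 16.8, 0], 0], [1, [-2.1, 19.6, 0], 0], [1, [-2.1, 22.2, 0], 0], [1, [-2.1, 24.4, 0], 0], [1, [-2.1, 25.8, 0], 0]], "squeeze": 60}}

```text
clock: 21.92
tool_pos: [0.3379, -0.1226, 0.2076]
tool_rot: [3.139, 0.034, 0.001]
force: [0.2, 1.4, -2.8]
width: 0.0155
grip_force: 60.0
```

```bash
python3 meas.py; python3 - <<'E'
from h import *
for n in("wrist","side","scene"):
    eyes.capture(n); print(n,[(round(d['score'],2),round(d['location'][0]*640),round(d['location'][1]*400)) for d in spotter.recognise(n,'pebble1')][:5])
# pot moved? compare blue centroid under the shelf
E
cat > potchk.py <<'E'
from h import *
for n,b in (("scene",(352,158,402,208)),("side",(270,236,320,286))):
    a0=cv2.imread(f"pics/{n}0.png"); a1=np.uint8(np.mean([eyes.capture(n).astype(float) for _ in range(4)],0)); cv2.imwrite(f"pics/{n}_end.png",a1)
    for a in(a0,a1):
        h=cv2.cvtColor(cv2.GaussianBlur(a,(0,0),1),cv2.COLOR_BGR2HSV)[b[1]:b[3],b[0]:b[2]]; m=cv2.inRange(h,(105,110,0),(130,255,255)); M=cv2.moments(m,True); print(n,M["m00"],round(M["m10"]/M["m00"],1),round(M["m01"]/M["m00"],1))
E
python3 potchk.py
```

```text
21.9167 [(35.6162, 26.5, -0.1285), (34.8691, 27.0, -0.129), (34.614, 27.25, -0.129)] [ 0.3379 -0.1226  0.2076] [0.01  0.215 0.008] 60.0
wrist []
side []
scene []
scene 207.0 26.0 19.0
scene 208.0 25.9 19.0
side 214.0 28.4 27.4
side 183.0 28.1 26.8
```

```bash
python3 - <<'E'
from h import *
for n,b in (("scene",(352,158,402,208)),("side",(270,236,320,286))):
    a0=cv2.imread(f"pics/{n}_avg.png").astype(int);a1=cv2.imread(f"pics/{n}_end.png").astype(int)
    d=np.abs(a1-a0).sum(2)[b[1]:b[3],b[0]:b[2]]; m=np.uint8(d>40)
    k,l,s,c=cv2.connectedComponentsWithStats(m)
    for i in range(1,k):
        if s[i,4]>4: u=c[i]+b[:2]; print(n,s[i].tolist(),u.round(1),"z.02:",ray(cam(n),u,.035).round(3)[:2],a0[l.shape and tuple(np.int32(u[::-1]))].tolist(),a1[tuple(np.int32(u[::-1]))].tolist())
# whole picture new greys outside
for n in("scene","side"):
    a0=cv2.imread(f"pics/{n}_avg.png").astype(int);a1=cv2.imread(f"pics/{n}_end.png").astype(int)
    k,l,s,c=cv2.connectedComponentsWithStats(np.uint8(np.abs(a1-a0).sum(2)>60)); print(n,[(s[i,4].item(),c[i].round().tolist()) for i in range(1,k) if s[i,4]>8])
E
```

```text
side [28, 29, 5, 7, 29] [299.9 268. ] z.02: [0.68  0.126] [116, 65, 45] [59, 65, 71]
scene [(471, [199.0, 5.0]), (4223, [232.0, 41.0]), (54, [216.0, 46.0]), (126, [230.0, 60.0]), (28, [215.0, 59.0]), (247, [198.0, 69.0]), (1717, [217.0, 106.0]), (73, [249.0, 102.0]), (19703, [196.0, 247.0]), (19, [176.0, 117.0]), (11, [186.0, 147.0]), (85, [215.0, 161.0]), (62, [166.0, 163.0]), (9, [286.0, 240.0]), (379, [138.0, 307.0]), (2856, [131.0, 345.0]), (327, [199.0, 342.0])]
side [(29782, [437.0, 106.0]), (204, [447.0, 65.0]), (12, [305.0, 61.0]), (135, [348.0, 99.0]), (14, [475.0, 153.0]), (51, [434.0, 202.0]), (25, [430.0, 210.0]), (24, [300.0, 268.0])]
```

>>> {"method": "play_rows", "body": {"steps": [[1, [-0.2, 0, 0.5], 0], [1, [-0.2, 0, 1.5], 0], [1, [-0.2, 0, 3], 0], [1, [-0.2, 0, 5], 0], [1, [-0.2, 0, 7], 0], [1, [-0.2, 0, 8.5], 0], [1, [-0.2, 0, 9.5], 0], [1, [-0.2, 0, 10.3], 0], [1, [-0.2, 0, 11], 0], [1, [-0.2, 0, 11.7], 0], [1, [-0.2, 0, 12.4], 0], [1, [-0.2, 0, 13], 0]], "squeeze": 45}}

```text
clock: 23.67
tool_pos: [0.3364, -0.1196, 0.0774]
tool_rot: [3.141, 0.038, 0.001]
force: [-3.3, 0.2, 2.6]
width: 0.0156
grip_force: 45.0
```

>>> {"method": "play_rows", "body": {"steps": [[1, [0, 0, 0.7], 0], [1, [0, 0, 1.4], 0], [1, [0, 0, 2.1], 0], [1, [0, 0, 2.8], 0], [1, [0, 0, 3.5], 0], [1, [0, 0, 4.2], 0], [1, [0, 0, 4.9], 0], [1, [0, 0, 5.5], 0], [1, [0, 0, 6], 0], [1, [0, 0, 6.4], 0], [1, [0, 0, 6.6], 0], [1, [0, 0, 6.6], 0]], "squeeze": 30}}

```text
clock: 24.67
tool_pos: [0.3361, -0.1192, 0.0111]
tool_rot: [-3.141, -0.038, 0.001]
force: [-1.8, -0.0, 0.4]
width: 0.0156
grip_force: 30.0
```

```bash
python3 meas.py; python3 avg.py
```

```text
24.6667 [(33.2164, 0.25, -0.13), (33.0839, 0.5, -0.13), (32.8635, 0.75, -0.13)] [ 0.3361 -0.1192  0.0111] [0.024 0.125 0.023] 30.0
25.3167 [-1.03  0.1   0.29] [0.48 0.57 0.47] [0.072 0.095 0.017]
side [] [[299. 273.]]
scene [] [[379. 184.]]
```

Flat to within a degree. Lower the last 1–2 mm, release gently, rise.

>>> {"method": "play_rows", "body": {"steps": [[1, [0, 0, 0.1], 0], [1, [0, 0, 0.1], 0], [1, [0, 0, 0.1], 0], [1, [0, 0, 0.1], 0]], "squeeze": 10}}

```text
clock: 25.75
tool_pos: [0.3363, -0.1193, 0.0104]
tool_rot: [3.141, 0.038, 0.0]
force: [-0.6, -0.8, 0.1]
width: 0.016
grip_force: 10.0
```

>>> {"method": "play_rows", "body": {"steps": [[0.8, [0, 0, 0], 0], [0.7, [0, 0, 0], 0], [0.6, [0, 0, 0], 0], [0.5, [0, 0, 0], 0], [0.4, [0, 0, 0], 0], [0.3, [0, 0, 0], 0], [0.2, [0, 0, 0], 0], [0.2, [0, 0, 0], 0], [0.2, [0, 0, 0], 0], [0.2, [0, 0, 0], 0]]}}

```text
clock: 26.58
tool_pos: [0.3362, -0.1193, 0.0105]
tool_rot: [3.141, 0.038, 0.0]
force: [-0.1, -0.1, 0.3]
width: 0.0737
grip_force: 0.0
```

>>> {"method": "play_rows", "body": {"steps": [[0.2, [0, 0, -1], 0], [0.2, [0, 0, -3], 0], [0.2, [0, 0, -6], 0], [0.2, [0, 0, -9], 0], [0.2, [0, 0, -12], 0], [0.2, [0, 0, -15], 0], [0.2, [0, 0, -17], 0], [0.2, [0, 0, -18], 0], [0.2, [0, 0, -18], 0]]}}

```text
clock: 27.33
tool_pos: [0.3378, -0.1202, 0.1928]
tool_rot: [3.138, 0.038, 0.008]
force: [-0.5, -0.0, -0.3]
width: 0.0755
grip_force: 0.0
```

```bash
python3 - <<'E'
from h import *
o=sensors.get_obs(); im=eyes.capture("wrist"); cv2.imwrite("pics/fin.png",im); W=cam("wrist",o); print(o["clock"],o["tool_pos"],o["width"],o["force"])
for t in("scoop","pebble1"): print(t,[(round(d['score'],2),round(d['location'][0]*640),round(d['location'][1]*400)) for d in spotter.recognise("wrist",t)][:4])
# bowl: project flat-scoop rear corners at the expected pose and find the edges near them
Y=np.radians(1.32); p=(.336+.13*np.cos(Y),-.119+.13*np.sin(Y),Y)
Q=proj(W,place(p,[(-.15,0,.035),(-.05,.03,.034),(-.05,-.03,.034),(.06,.03,.045),(.06,-.03,.045)])); print(Q.round(0).tolist())
g=cv2.GaussianBlur(cv2.cvtColor(im,cv2.COLOR_BGR2GRAY),(0,0),1).astype(np.float32)
r=int(Q[1,1])-25; d=np.abs(np.diff(g[r,200:440])); print("row",r,[(200+i,int(d[i])) for i in range(1,238) if d[i]>6 and d[i]>=d[i-1] and d[i]>d[i+1]])
c=int(Q[1,0])+10; d=np.abs(np.diff(g[:250,c])); print("col",c,[(i,int(d[i])) for i in range(1,248) if d[i]>6 and d[i]>=d[i-1] and d[i]>d[i+1]])
b=im[max(0,int(Q[3,1])):int(Q[1,1])-3,int(Q[1,0])+4:int(Q[2,0])-4].reshape(-1,3); print("bowl mean/std",b.mean(0),b.std(0))
E
python3 potchk.py
```

```text
27.3333 [ 0.33775902 -0.12016974  0.19280697] 0.07549631698277531 [-0.45857157 -0.03462266 -0.26113847]
scoop [(0.83, 319, 70)]
pebble1 []
[[319.0, 205.0], [292.0, 118.0], [347.0, 118.0], [288.0, -0.0], [350.0, -0.0]]
row 92 [(293, 25), (296, 7), (319, 15), (342, 13), (344, 12), (347, 8), (370, 17)]
col 302 [(5, 14), (8, 12), (114, 13), (119, 15)]
bowl mean/std [128.5615942  129.15141114 123.83352403] [21.75097912 21.30837555 20.34179558]
scene 207.0 26.0 19.0
scene 209.0 26.0 19.1
side 214.0 28.4 27.4
side 183.0 28.2 26.8
```

```bash
python3 -c "
from station import order
print(order.close_job())"
```

```text
the job is handed in; nothing more can be done
None
```

I tipped the pebbles out of the scoop over the blue pot under the shelf, laid the scoop empty and flat on the stone, and handed the job in at about 28 s. The blue pot had not moved in the final pictures. I saw a grey patch inside it and no pebbles elsewhere, but the slats hid too much to count all three.

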